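# Load four LED lamps into their matching test nests

## Robot

A 7-joint arm with a two-finger parallel gripper is mounted at the origin on the work surface. World frame = base frame: x ahead of the robot, y to its left, z up, the work surface at z = 0. Lengths are in m, angles in rad, forces in N, time in s.
With the tool pointing down it reaches from about 0.4 to 0.85 m from the base axis. Payload 10.4 kg.
Tool frame: the origin (TCP) lies on the centre line of the jaws, within the pads' length; the fingertips stand 11 mm ahead of it and the grasp point (between the pads) lies 8 mm behind it (tip_reach is the distance from the TCP to the fingertips, in m); z points along the fingers, y is the line along which they close (so a half turn about z gives the same grasp; the last joint's range is limited). The gripper opens to 85 mm and grips with 20 to 120 N. Pads are 22 mm wide; open, the fingers measure 114 mm over their backs; the gripper's body (76 mm by 85 mm) begins 54 mm behind the grasp point. The pads swing forward as they close: fully open they stand 13 mm farther back than shut.
Start: joints at [1.161, 0.332, -0.065, 1.46, 0.022, 1.35, -0.088], TCP at [0.236, -0.579, 0.242] pointing down, gripper open.
Joint ranges: [-2.6, 2.6], [-0.5, 2.12], [-1.47, 1.34], [0.16, 2.42], [-1.27, 4.41], [0.06, 2.06], [-2.6, 2.6]. Speed limits (rad/s): [2.22, 2.22, 2.79, 2.79, 3.14, 3.14, 3.14].

## Interface

Orientations are given as a unit quaternion [x, y, z, w].
In Python, from workcell import get_obs, camera, hand_in, tip_reach gives the robot as it stands. The module is installed in compiled form; this text tells all that it offers.
- The arm moves only by the tool move_arm, never from a script. Its argument "plan" is a list of rows, each an object with "delta_pos": the shift along the tool's x, y, z in a scale on which 1.0 is 100 cm, a list of three; "turn": the turn, a rotation vector about the tool's x, y, z in a scale on which 1.0 is pi/2 rad, a list of three; "fingers": the closure, from 0 (fully open) to 1 (shut). A call has 1 to 12 rows; each row is the pose to reach, as a shift and turn from the pose commanded when the call began, along the tool's axes at that moment; what a row does not reach only later rows make up. A row lasts 1/8 s, in which the tool goes at most 62.5 mm and 10.7 degrees, less where a joint would pass 70% of its speed; a pose out of reach is approached as far as the arm can. No shift or turn number may pass 1 either way. A call with a gripper value outside its range is refused whole. The fingers move at their own pace and stop on an object; "force" is the grip in N (left out, the last holds). Time passes only in rows, so rows that repeat a pose let the fingers close. It gives the time, the measured TCP pose, the force, the opening and the grip force at its end, in the units of the state.
- get_obs(): the state, without advancing time (a new reading comes with each control period).
- camera(name): name is "scene" or "top" or "wrist"; returns a dict with "color" (400x640x3 uint8, red, green, blue), "range_z" (400x640 float32, m along the optical axis (not along the pixel's ray), 0 where there is no reading), "fx", "fy", "cx", "cy" (pixels), "R" (3x3) and "t" (3): a world point X has camera coordinates R X + t; the wrist camera has in their place "tool_from_camera" (4x4, takes a point from camera to tool coordinates, whose origin is the TCP and whose axes are the flange's). Camera axes: x right, y down, z forward; pixel columns grow to the right and rows downward; lengths in m; the calibration is good to about 2 mm. A picture is of the moment at which its call begins: read the wrist's pose just before it.
- hand_in(): hands the job in; it is judged then, once.
The state is a dict: "clock": time; "joint_pos": joint angles; "joint_velocities": joint speeds; "tau": joint torques, N m; "position": TCP position; "ee_rot": TCP orientation; "ft_force": force on the tool from outside, world axes, zero at the start; "torque": the same for the moment, N m; "grip_width": opening from 0.0 (shut) to 1.0 (fully open); "grasp_force": force on a finger pad.
Only numpy, scipy, OpenCV 4.12 (cv2) and the standard library are available. Lean on these libraries where they do the work, as an engineer would, in place of code of your own. Each camera call takes 0.05 s, during which the arm holds its last target. There are 200 camera calls.

## Task

Load the lamp tester: put each of the four LED lamps into the yellow-rimmed nest of its own shape and size (large round, small round, square, bar), light face up and lying flat on the floor of the nest inside its rim. Set the lamps down rather than letting them drop, and leave the screw jar and the meter where they are.

Things in the scene. Friction and masses are not known exactly. Their poses are not given: they have to be found in the camera images.
- big_round_lamp: Large round lamp: white disc 64 mm in diameter, 30 mm high, straight sides, cool-white face in a grey ring, 0.10 to 0.19 kg. Its yaw does not matter. Loose; stands on its flat underside with its light face up. Origin: centre of the underside, z up.
- small_round_lamp: Small round lamp: brass-coloured disc 44 mm in diameter, 30 mm high, straight sides, warm amber face in a grey ring, 0.06 to 0.11 kg. Its yaw does not matter. Loose; stands on its flat underside with its light face up. Origin: centre of the underside, z up.
- square_lamp: Square lamp: white block 54 x 54 mm, 30 mm high, cool-white face in a grey frame, 0.09 to 0.17 kg; x and y axes along its sides. Loose; stands on its flat underside with its light face up. Origin: centre of the underside, z up.
- bar_lamp: Bar lamp: aluminium block 92 mm long (its x axis), 30 mm wide (its y axis), 30 mm high, white face with a row of four yellow dots, 0.08 to 0.15 kg. Loose; stands on its flat underside with its light face up. Origin: centre of the underside, z up.
- big_round_nest: Nest of the large round lamp: round recess 74 mm in diameter, 84 mm over the rim. Fixed on the bench. Black floor 4 mm above the bench with two brass dots; yellow rim 5 mm wide, its top 9 mm above the bench. Origin: centre of the underside, at bench height (a seated lamp's origin is 4 mm above it); z up.
- small_round_nest: Nest of the small round lamp: round recess 54 mm in diameter, 64 mm over the rim. Fixed on the bench. Black floor 4 mm above the bench with two brass dots; yellow rim 5 mm wide, its top 9 mm above the bench. Origin: centre of the underside, at bench height (a seated lamp's origin is 4 mm above it); z up.
- square_nest: Nest of the square lamp: square recess 64 x 64 mm, 74 mm over the rim; x and y axes along its sides. Any quarter turn of the lamp fits. Fixed on the bench. Black floor 4 mm above the bench with two brass dots; yellow rim 5 mm wide, its top 9 mm above the bench. Origin: centre of the underside, at bench height (a seated lamp's origin is 4 mm above it); z up.
- bar_nest: Nest of the bar lamp: recess 102 mm (its x axis) x 40 mm (its y axis), 112 x 50 mm over the rim. Either way round fits. Fixed on the bench. Black floor 4 mm above the bench with two brass dots; yellow rim 5 mm wide, its top 9 mm above the bench. Origin: centre of the underside, at bench height (a seated lamp's origin is 4 mm above it); z up.
- screw_jar: Bystander, loose: small amber jar with a red cap, 38 mm in diameter, 45 mm high, standing in the middle of the work. Origin: centre of the underside.
- meter: Bystander, loose: orange handheld meter lying on the bench beyond the nests, 65 mm (x) x 130 mm (y), 40 mm high. Origin: centre of the underside.
Things that resemble listed ones, but are neither listed nor needed, are in the scene too. Leave any white look-alike of the bar_nest alone.

How it is judged:
At the end, for the whole second after the job is handed in: Each lamp lies at rest in its own nest: centre within 9 mm of the nest's, origin 2 to 6.5 mm above the nest's origin, face up and level within 0.06 rad; the bar lamp along its nest and the square lamp's sides along its nest's sides within 0.25 rad (horizontal distance between big_round_lamp and big_round_nest below 0.009 m and z of big_round_lamp in the frame of big_round_nest between 0.002 and 0.0065 m and angle between each of big_round_lamp, small_round_lamp, square_lamp, bar_lamp's own z axis and vertical below 0.06 rad and linear speed of each of big_round_lamp, small_round_lamp, square_lamp, bar_lamp below 0.02 m/s and horizontal distance between small_round_lamp and small_round_nest below 0.009 m and z of small_round_lamp in the frame of small_round_nest between 0.002 and 0.0065 m and horizontal distance between square_lamp and square_nest below 0.009 m and z of square_lamp in the frame of square_nest between 0.002 and 0.0065 m and horizontal distance between bar_lamp and bar_nest below 0.009 m and z of bar_lamp in the frame of bar_nest between 0.002 and 0.0065 m and (angle between the x axis of square_lamp and the x axis of square_nest, either way round below 0.25 rad or angle between the x axis of square_lamp and the y axis of square_nest, either way round below 0.25 rad) and angle between the x axis of bar_lamp and the x axis of bar_nest, either way round below 0.25 rad); the robot touches nothing.
It fails at once if a lamp is let go in the air with its underside more than 40 mm above the bench ((height (world z) of big_round_lamp above 0.04 m and contact force between big_round_lamp and anything else below 0.05 N) or (height (world z) of small_round_lamp above 0.04 m and contact force between small_round_lamp and anything else below 0.05 N) or (height (world z) of square_lamp above 0.04 m and contact force between square_lamp and anything else below 0.05 N) or (height (world z) of bar_lamp above 0.04 m and contact force between bar_lamp and anything else below 0.05 N)).
It fails at once if the screw jar is shifted by more than 15 mm (distance of screw_jar from where it was at the start of the episode above 0.015 m).
It fails at once if the meter is shifted by more than 15 mm (distance of meter from where it was at the start of the episode above 0.015 m).
It fails at once if the screw jar is knocked over (angle between screw_jar's own z axis and vertical above 0.4 rad).
It also fails if it takes over 96 s, if anything falls off the work surface, if the arm or the gripper's body presses on something with over 40 N, if the wrist force passes 120 N, or if a joint passes its speed limit or range.

## Working session

There is one attempt and no reset: what is moved stays moved. The work goes in short steps, Python scripts to look and compute and a tool call to move; the robot and the scene stay as the last step left them, time stands still between calls to the robot, and variables do not carry over. Pictures are saved under pics/ and viewed, at most 14 in all, crops included, and the job is handed in when it is done.

Besides the shell and the picture viewer there is one more tool, called after "Call:" in YAML: its name, and indented under it one key for each argument. move_arm: Moves the arm, as the interface text tells. Its arguments: {"type":"object","properties":{"plan":{"type":"array","items":{"type":"object","properties":{"delta_pos":{"type":"array","items":{"type":"number"}},"turn":{"type":"array","items":{"type":"number"}},"fingers":{"type":"number"}}}},"force":{"type":"number"}},"required":["plan"]}

```bash
mkdir -p pics; cat > h.py <<'E'
import numpy as np, cv2
from workcell import get_obs, camera, hand_in, tip_reach
def pts(c):
    z=c["range_z"]; v,u=np.mgrid[:z.shape[0],:z.shape[1]]
    P=np.stack([(u-c["cx"])*z/c["fx"],(v-c["cy"])*z/c["fy"],z],-1)
    W=(P-c["t"])@c["R"]   # R^T (P-t)
    W[z==0]=np.nan
    return W
def ray(c,u,v,h):
    d=np.array([(u-c["cx"])/c["fx"],(v-c["cy"])/c["fy"],1.])@c["R"]
    o=-np.array(c["t"])@c["R"]
    return o+d*(h-o[2])/d[2]
E
python3 - <<'E'
from h import *
o=get_obs(); print(o["position"],o["ee_rot"],o["clock"],tip_reach)
for n in("top","scene"):
    c=camera(n); cv2.imwrite(f"pics/{n}0.png",c["color"][:,:,::-1]); np.savez(f"{n}0.npz",**c)
    print(n,c["fx"],c["R"],c["t"])
E
```

```text
[ 0.23562154 -0.57850169  0.24153556] [ 9.81356306e-01  1.92196067e-01 -1.52653173e-04 -6.70219918e-04] 0.0 0.011
top 386.9065052320066 [[ 0.0260933  -0.99949923  0.01790041]
 [-0.99474077 -0.02773491 -0.09859808]
 [ 0.09904518 -0.01523352 -0.99496633]] [0.0266963  0.57894966 0.99330502]
scene 423.59410666500185 [[-0.30595709  0.95182528  0.02046675]
 [ 0.58531744  0.20501378 -0.78445704]
 [-0.75086201 -0.22803065 -0.61984536]] [ 0.11137361 -0.29545238  1.66070725]
```

View pics/top0.png

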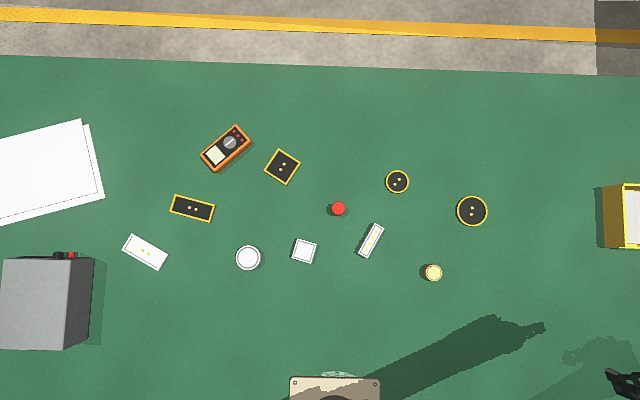

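View pics/scene0.png

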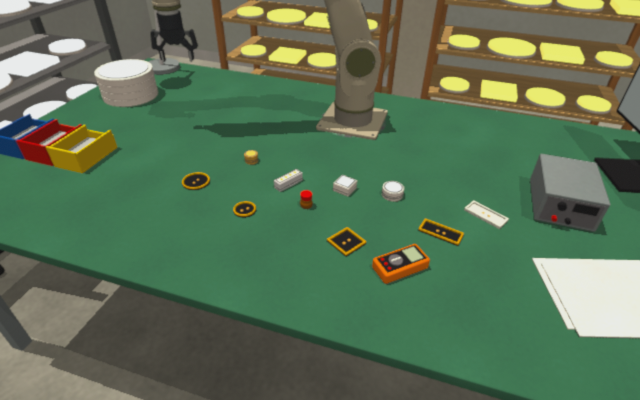

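The top view shows lamps: big round (248,258), square (304,251), bar (371,240), small round (433,273). Yellow-rimmed nests: bar (192,208), square (282,167), small round (397,181), big round (472,211). The jar is at (338,208) and the meter at (226,148).
Bar nest candidates: (192,208), black floor with a yellow rim, and (145,252), white. The first fits the description and the second is the look-alike. I'll confirm this with an enlarged crop.

```bash
cat > meas.py <<'E'
from h import *
def blob(c,mask,u,v,h,hull=True):
    m=mask.astype(np.uint8)
    cs,_=cv2.findContours(m,cv2.RETR_EXTERNAL,cv2.CHAIN_APPROX_NONE)
    cs=[k for k in cs if len(k)>8 and cv2.pointPolygonTest(cv2.convexHull(k),(float(u),float(v)),True)>-6]
    k=max(cs,key=lambda k:cv2.contourArea(cv2.convexHull(k)))
    w=np.array([ray(c,a,b,h)[:2] for a,b in k[:,0]])
    (x,y),(a,b),t=cv2.minAreaRect((w*1000).astype(np.float32))
    if b>a: a,b,t=b,a,t+90
    return np.array([x,y]).round(1),(round(a,1),round(b,1)),round((t+90)%180-90,1)
def masks(c):
    hsv=cv2.cvtColor(c["color"],cv2.COLOR_RGB2HSV); H,S,V=cv2.split(hsv)
    yel=(H>15)&(H<35)&(S>130)&(V>120)
    return yel,~((H>60)&(H<95)&(S>70))
E
python3 - <<'E'
from meas import *
c=dict(np.load("top0.npz")); yel,ng=masks(c); W=pts(c); up=W[...,2]
for n,u,v in(("bar",192,208),("square",282,167),("small",397,181),("big",472,211)):
    print("nest",n,blob(c,yel,u,v,.009),"floor z",up[v-3,u])
for n,u,v in(("big",248,258),("square",304,251),("bar",371,240),("small",433,273)):
    b=blob(c,(up>.022)&(up<.06),u,v,.03); print("lamp rng",n,b,"col",blob(c,ng&(up>.015),u,v,.03),up[v,u])
print("jar",blob(c,(up>.03)&(up<.07),338,208,.045),"meter",blob(c,(up>.025)&(up<.07),226,148,.04))
I=c["color"][:,:,::-1]
cv2.imwrite("pics/crop0.png",cv2.resize(I[140:290,110:270],None,fx=4,fy=4,interpolation=cv2.INTER_CUBIC)[:600])
E
```

```text
nest bar (array([542.4, 392.8]), (113.3, 50.0), 76.3) floor z 0.00196964072220127
nest square (array([662.2, 157.7]), (74.9, 74.3), 58.6) floor z 0.002804253366979497
nest small (array([ 630.6, -155.8]), (60.5, 59.9), 0.6) floor z 0.004163619085323441
nest big (array([ 555. , -359.6]), (81.6, 81.4), 89.5) floor z 0.004105757656261157
lamp rng big (array([417.9, 234. ]), (62.0, 61.7), -87.6) col (array([417.9, 234. ]), (62.0, 61.7), -87.6) 0.02952250635289943
lamp rng square (array([438.1,  90.9]), (53.8, 53.8), 74.9) col (array([438.2,  90.9]), (54.0, 53.8), -14.9) 0.029480858401185715
lamp rng bar (array([469.7, -83. ]), (91.5, 30.6), -28.9) col (array([469.8, -82.5]), (91.9, 31.2), -28.6) 0.03181995128040984
lamp rng small (array([ 391.3, -247.1]), (41.8, 41.3), -90.0) col (array([ 391.3, -245.8]), (44.4, 41.3), -90.0) 0.03259327474844976
jar (array([550.8,   5.2]), (33.1, 31.1), -43.6) meter (array([702. , 305.4]), (128.4, 65.8), -46.7)
```

View pics/crop0.png

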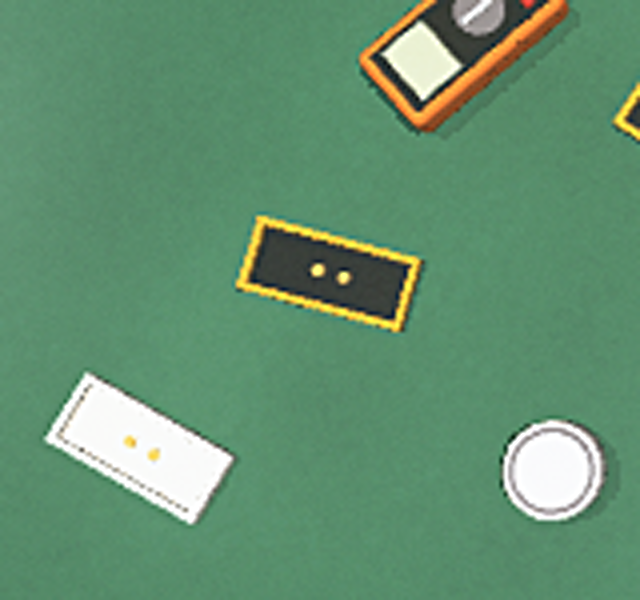

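The crop confirms it: (192,208) is black with a yellow rim, so it is the bar nest. The white one is the look-alike and stays untouched. Measured sizes agree with those given. I'll start with the small round lamp.

```bash
cat > go.py <<'E'
import sys
from h import *
from scipy.spatial.transform import Rotation as Ro
# args: x y z yaw_deg(of tool x) quadruples, mm
o=get_obs(); R0=Ro.from_quat(o["ee_rot"]); p=np.array(o["position"])
x=R0.as_matrix()[:,0]; print("t",o["clock"],"p",(p*1e3).round(1),"yaw",np.degrees(np.arctan2(x[1],x[0])).round(2),"w",o["grip_width"],"gf",o["grasp_force"],"j7",o["joint_pos"][6])
a=[float(s) for s in sys.argv[1:]]
for X,Y,Z,ps in zip(*[iter(a)]*4):
    q=np.radians(ps); Rt=Ro.from_matrix(np.array([[np.cos(q),np.sin(q),0],[np.sin(q),-np.cos(q),0],[0,0,-1]]).T.T)
    print("d",R0.inv().apply(np.array([X,Y,Z])/1e3-p).round(4).tolist(),"turn",(R0.inv()*Rt).as_rotvec().round(3).tolist())
E
python3 go.py 391.3 -247.1 120 65  391.3 -247.1 50 65 391.3 -247.1 18 65
```

```text
t 0.1 p [ 235.6 -578.5  241.6] yaw 22.16 w 0.9988220193637146 gf 0.0 j7 -0.08851580289954969
d [0.2692, -0.2481, 0.1219] turn [-0.001, -0.0, -0.748]
d [0.2692, -0.248, 0.1919] turn [-0.001, -0.0, -0.748]
d [0.2692, -0.248, 0.2239] turn [-0.001, -0.0, -0.748]
```

Units first: turns go in shares of pi/2 rad. So -0.748 rad is -0.4762.

Call:
move_arm:
  plan:
    - {"delta_pos":[0.269,-0.248,0.122],"turn":[-0.0006,0,-0.4762],"fingers":0}
    - {"delta_pos":[0.269,-0.248,0.122],"turn":[-0.0006,0,-0.4762],"fingers":0}
    - {"delta_pos":[0.269,-0.248,0.122],"turn":[-0.0006,0,-0.4762],"fingers":0}
    - {"delta_pos":[0.269,-0.248,0.122],"turn":[-0.0006,0,-0.4762],"fingers":0}
    - {"delta_pos":[0.269,-0.248,0.122],"turn":[-0.0006,0,-0.4762],"fingers":0}
    - {"delta_pos":[0.269,-0.248,0.122],"turn":[-0.0006,0,-0.4762],"fingers":0}
    - {"delta_pos":[0.269,-0.248,0.122],"turn":[-0.0006,0,-0.4762],"fingers":0}
    - {"delta_pos":[0.269,-0.248,0.122],"turn":[-0.0006,0,-0.4762],"fingers":0}
    - {"delta_pos":[0.269,-0.248,0.122],"turn":[-0.0006,0,-0.4762],"fingers":0}
    - {"delta_pos":[0.269,-0.248,0.122],"turn":[-0.0006,0,-0.4762],"fingers":0}

```text
clock: 1.35
position: [0.391, -0.2491, 0.1206]
ee_rot: [0.844, 0.536, 0.0, 0.001]
ft_force: [-0.8, -0.1, 0.9]
grip_width: 0.997
grasp_force: 0.0
```

```bash
python3 go.py 391.3 -247.1 50 65 391.3 -247.1 18 65
python3 - <<'E'
from h import *
c=camera("wrist"); print(c["tool_from_camera"].round(3),c["fx"]); cv2.imwrite("pics/w0.png",c["color"][:,:,::-1])
E
```

```text
t 1.35 p [ 391.  -249.1  120.6] yaw 64.89 w 0.9970317876540694 gf 0.0 j7 -0.013306261690604006
d [0.002, -0.0006, 0.0706] turn [0.002, 0.001, -0.002]
d [0.002, -0.0007, 0.1026] turn [0.002, 0.001, -0.002]
[[-0.    -0.958 -0.288  0.072]
 [ 1.    -0.    -0.     0.001]
 [ 0.    -0.288  0.958 -0.131]
 [ 0.     0.     0.     1.   ]] 312.3944884780787
```

View pics/w0.png

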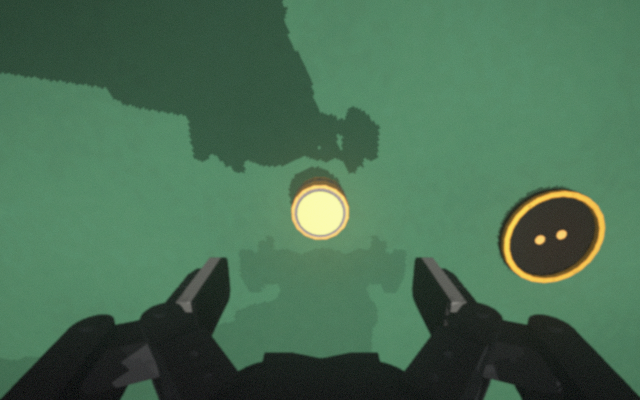

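The wrist view shows the amber lamp at (320,212), centred between the fingers. The big round nest is at right (552,235).

Call:
move_arm:
  plan:
    - {"delta_pos":[0,0,0.055],"turn":[0,0,0],"fingers":0}
    - {"delta_pos":[0,0,0.09],"turn":[0,0,0],"fingers":0}
    - {"delta_pos":[0,0,0.102],"turn":[0,0,0],"fingers":0}
    - {"delta_pos":[0,0,0.102],"turn":[0,0,0],"fingers":0}
    - {"delta_pos":[0,0,0.102],"turn":[0,0,0],"fingers":1}
    - {"delta_pos":[0,0,0.102],"turn":[0,0,0],"fingers":1}
    - {"delta_pos":[0,0,0.102],"turn":[0,0,0],"fingers":1}
    - {"delta_pos":[0,0,0.102],"turn":[0,0,0],"fingers":1}
    - {"delta_pos":[0,0,0.102],"turn":[0,0,0],"fingers":1}
    - {"delta_pos":[0,0,0.102],"turn":[0,0,0],"fingers":1}
  force: 40

```text
clock: 2.65
position: [0.3921, -0.2483, 0.0195]
ee_rot: [0.843, 0.537, 0.0, 0.001]
ft_force: [-2.5, 1.8, 8.9]
grip_width: 0.499
grasp_force: 39.5
```

```bash
python3 go.py 391.3 -247.1 100 65 630.6 -155.8 100 65
```

```text
t 2.65 p [ 392.1 -248.3   19.5] yaw 65.01 w 0.49869800633858596 gf 39.508177042007446 j7 -0.08941241233409863
d [0.0006, -0.001, -0.0805] turn [0.003, 0.001, 0.0]
d [0.1845, 0.1774, -0.0802] turn [0.003, 0.001, 0.0]
```

Call:
move_arm:
  plan:
    - {"delta_pos":[0,0,-0.05],"turn":[0,0,0],"fingers":1}
    - {"delta_pos":[0,0,-0.09],"turn":[0,0,0],"fingers":1}
    - {"delta_pos":[0.046,0.0445,-0.09],"turn":[0,0,0],"fingers":1}
    - {"delta_pos":[0.081,0.078,-0.09],"turn":[0,0,0],"fingers":1}
    - {"delta_pos":[0.115,0.111,-0.09],"turn":[0,0,0],"fingers":1}
    - {"delta_pos":[0.15,0.145,-0.09],"turn":[0,0,0],"fingers":1}
    - {"delta_pos":[0.1845,0.178,-0.09],"turn":[0,0,0],"fingers":1}
    - {"delta_pos":[0.1845,0.178,-0.09],"turn":[0,0,0],"fingers":1}
    - {"delta_pos":[0.1845,0.178,-0.06],"turn":[0,0,0],"fingers":1}
    - {"delta_pos":[0.1845,0.178,-0.06],"turn":[0,0,0],"fingers":1}
    - {"delta_pos":[0.1845,0.178,-0.06],"turn":[0,0,0],"fingers":1}

```text
clock: 4.03
position: [0.6306, -0.1562, 0.0795]
ee_rot: [0.843, 0.537, 0.0, 0.001]
ft_force: [-0.4, 0.3, -1.3]
grip_width: 0.501
grasp_force: 41.6
```

```bash
python3 go.py 630.6 -155.8 22 65
python3 - <<'E'
from h import *
c=camera("wrist"); cv2.imwrite("pics/w1.png",c["color"][:,:,::-1])
E
```

```text
t 4.025 p [ 630.6 -156.2   79.5] yaw 64.98 w 0.500772021895506 gf 41.55140697956085 j7 -0.44315951004487475
d [0.0004, -0.0003, 0.0575] turn [0.002, 0.001, -0.0]
```

View pics/w1.png

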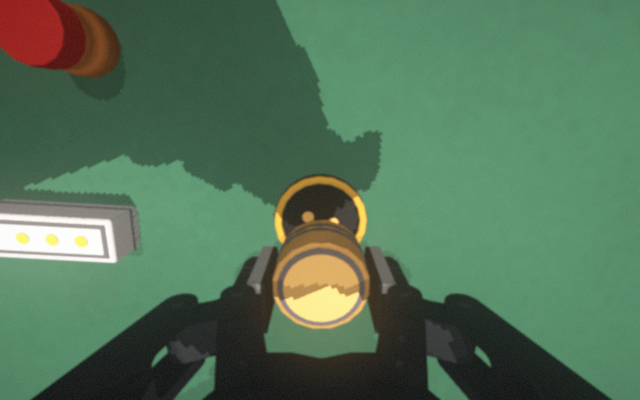

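The lamp, at (321,287), sits above the nest, whose rim is centred near (320,216). I'll check the along-x offset in numbers.

```bash
cat > held.py <<'E'
from h import *
import sys
# held lamp top centre in tool frame, from wrist range points near the given top z (mm), and nest rim yellow points
def wpts():
    o=get_obs(); c=camera("wrist"); z=c["range_z"]; v,u=np.mgrid[:400,:640]
    P=np.stack([(u-c["cx"])*z/c["fx"],(v-c["cy"])*z/c["fy"],z],-1)
    T=c["tool_from_camera"]; Q=P@T[:3,:3].T+T[:3,3]; Q[z==0]=np.nan
    return o,c,Q
def box(p,n): 
    (x,y),s,t=cv2.minAreaRect((p*1e3).astype(np.float32)); print(n,len(p),np.round([x,y],1),"size",np.round(s,1),"ang",round(t,1),"mean",(p.mean(0)*1e3).round(1))
if __name__=="__main__":
    o,c,Q=wpts(); hsv=cv2.cvtColor(c["color"],cv2.COLOR_RGB2HSV); H,S,V=cv2.split(hsv)
    ht=float(sys.argv[1])/1e3; r=.055
    m=(abs(Q[...,2]-ht)<.006)&(abs(Q[...,0])<r)&(abs(Q[...,1])<.05)&((S>110)&(H<35)&(V>90)|(V>170))
    m=cv2.morphologyEx(m.astype(np.uint8),cv2.MORPH_OPEN,np.ones((5,5)))>0
    print("topz",np.median(Q[...,2][m]).round(4)); box(Q[m][:,:2],"lamp")
    pz=o["position"][2]; m=(abs(Q[...,2]-(pz-.009))<.008)&(H>15)&(H<35)&(S>130)&(V>90)&(abs(Q[...,0])<.09)&(abs(Q[...,1])<.09)
    box(Q[m][:,:2],"nest")
E
python3 held.py -10.5
```

```text
topz -0.0107
lamp 5321 [-0.6  0.9] size [40.  42.7] ang 29.7 mean [0.4 0.5]
nest 1516 [ 6.7 -0.6] size [63.1 47. ] ang 88.4 mean [11.1 -1.1]
```

Call:
move_arm:
  plan:
    - {"delta_pos":[-0.001,0,0.035],"turn":[0,0,0],"fingers":1}
    - {"delta_pos":[-0.001,0,0.05],"turn":[0,0,0],"fingers":1}
    - {"delta_pos":[-0.001,0,0.056],"turn":[0,0,0],"fingers":1}
    - {"delta_pos":[-0.001,0,0.056],"turn":[0,0,0],"fingers":1}
    - {"delta_pos":[-0.001,0,0.056],"turn":[0,0,0],"fingers":0}
    - {"delta_pos":[-0.001,0,0.056],"turn":[0,0,0],"fingers":0}
    - {"delta_pos":[-0.001,0,0.056],"turn":[0,0,0],"fingers":0}
    - {"delta_pos":[-0.001,0,0.056],"turn":[0,0,0],"fingers":0}
    - {"delta_pos":[-0.001,0,0.03],"turn":[0,0,0],"fingers":0}
    - {"delta_pos":[-0.001,0,-0.03],"turn":[0,0,0],"fingers":0}
    - {"delta_pos":[-0.001,0,-0.03],"turn":[0,0,0],"fingers":0}

```text
clock: 5.5
position: [0.6332, -0.1568, 0.1138]
ee_rot: [0.843, 0.537, 0.003, 0.004]
ft_force: [-0.8, -0.2, -0.4]
grip_width: 1.003
grasp_force: 0.0
```

```bash
python3 go.py 469.7 -83 108 151.2
python3 - <<'E'
from h import *
c=camera("wrist"); cv2.imwrite("pics/w2.png",c["color"][:,:,::-1])
E
```

```text
t 5.5 p [ 633.2 -156.8  113.8] yaw 65.02 w 1.0025822993202245 gf 0.0 j7 -0.4312171945440676
d [-0.0021, -0.1794, 0.0041] turn [0.008, 0.006, -1.504]
```

View pics/w2.png

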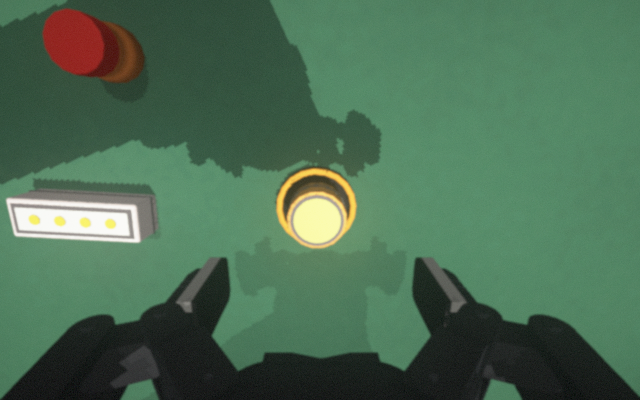

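The small lamp is seated in its nest at (316,212). Next is the bar lamp.

Converted, -1.504 rad is -0.9575.

Call:
move_arm:
  plan:
    - {"delta_pos":[-0.001,-0.03,0],"turn":[0,0,-0.1146],"fingers":0}
    - {"delta_pos":[-0.001,-0.06,0],"turn":[0,0,-0.2292],"fingers":0}
    - {"delta_pos":[-0.001,-0.09,0],"turn":[0,0,-0.3438],"fingers":0}
    - {"delta_pos":[-0.001,-0.12,0],"turn":[0,0,-0.4584],"fingers":0}
    - {"delta_pos":[-0.001,-0.14,0],"turn":[0,0,-0.573],"fingers":0}
    - {"delta_pos":[-0.001,-0.16,0],"turn":[0,0,-0.6875],"fingers":0}
    - {"delta_pos":[-0.001,-0.178,0],"turn":[0,0,-0.8021],"fingers":0}
    - {"delta_pos":[-0.001,-0.178,0],"turn":[0,0,-0.9167],"fingers":0}
    - {"delta_pos":[-0.001,-0.178,0],"turn":[0,0,-0.9575],"fingers":0}
    - {"delta_pos":[-0.001,-0.178,0],"turn":[0,0,-0.9575],"fingers":0}
    - {"delta_pos":[-0.001,-0.178,0],"turn":[0,0,-0.9575],"fingers":0}

```text
clock: 6.92
position: [0.4681, -0.0822, 0.1078]
ee_rot: [0.25, 0.968, -0.0, 0.0]
ft_force: [0.4, -0.2, -0.5]
grip_width: 0.998
grasp_force: 0.0
```

```bash
python3 go.py 469.7 -83 18 151.2
python3 - <<'E'
from held import *
o,c,Q=wpts(); pz=o["position"][2]
m=(abs(Q[...,2]-(pz-.03))<.005)&(abs(Q[...,0])<.08)&(abs(Q[...,1])<.035)
m=cv2.morphologyEx(m.astype(np.uint8),cv2.MORPH_OPEN,np.ones((5,5)))>0
box(Q[m][:,:2],"bar in tool")
E
```

```text
t 6.925 p [468.1 -82.2 107.8] yaw 151.1 w 0.9983465863958202 gf 0.0 j7 1.0013736765861065
d [-0.0017, 0.0001, 0.0898] turn [-0.0, 0.0, -0.002]
bar in tool 5053 [-2.2 -2.8] size [30.1 91.4] ang 89.4 mean [ 1.2 -2.9]
```

Call:
move_arm:
  plan:
    - {"delta_pos":[-0.002,-0.002,0.05],"turn":[0,0,0],"fingers":0}
    - {"delta_pos":[-0.002,-0.002,0.08],"turn":[0,0,0],"fingers":0}
    - {"delta_pos":[-0.002,-0.002,0.089],"turn":[0,0,0],"fingers":0}
    - {"delta_pos":[-0.002,-0.002,0.089],"turn":[0,0,0],"fingers":0}
    - {"delta_pos":[-0.002,-0.002,0.089],"turn":[0,0,0],"fingers":1}
    - {"delta_pos":[-0.002,-0.002,0.089],"turn":[0,0,0],"fingers":1}
    - {"delta_pos":[-0.002,-0.002,0.089],"turn":[0,0,0],"fingers":1}
    - {"delta_pos":[-0.002,-0.002,0.089],"turn":[0,0,0],"fingers":1}
    - {"delta_pos":[-0.002,-0.002,0.089],"turn":[0,0,0],"fingers":1}
    - {"delta_pos":[-0.002,-0.002,0.089],"turn":[0,0,0],"fingers":1}
    - {"delta_pos":[-0.002,-0.002,0.05],"turn":[0,0,0],"fingers":1}
    - {"delta_pos":[-0.002,-0.002,0],"turn":[0,0,0],"fingers":1}

```text
clock: 8.48
position: [0.4683, -0.0847, 0.1085]
ee_rot: [0.249, 0.969, 0.0, -0.001]
ft_force: [1.0, -0.1, -1.0]
grip_width: 0.342
grasp_force: 40.2
```

```bash
python3 go.py 542.4 392.8 110 76.3; python3 - <<'E'
from held import *
o,c,Q=wpts()
m=(abs(Q[...,2]+.011)<.006)&(abs(Q[...,0])<.08)&(abs(Q[...,1])<.0145)
box(Q[m][:,:2],"bar in tool"); print(np.median(Q[...,2][m]))
E
```

```text
t 8.475 p [468.3 -84.7 108.5] yaw 151.21 w 0.3422937122020424 gf 40.23021697998047 j7 1.0058690183580004
d [0.165, 0.4542, -0.0013] turn [-0.001, -0.001, 1.307]
bar in tool 11590 [ 3.2 -0. ] size [86.2 29. ] ang 0.0 mean [ 8.2 -0.3]
-0.010389822528944437
```

Converted, 1.307 rad is 0.8321.

Call:
move_arm:
  plan:
    - {"delta_pos":[0.014,0.038,0],"turn":[0,0,0.0764],"fingers":1}
    - {"delta_pos":[0.031,0.085,0],"turn":[0,0,0.1592],"fingers":1}
    - {"delta_pos":[0.05,0.136,0],"turn":[0,0,0.2546],"fingers":1}
    - {"delta_pos":[0.069,0.19,0],"turn":[0,0,0.3501],"fingers":1}
    - {"delta_pos":[0.088,0.243,0],"turn":[0,0,0.4456],"fingers":1}
    - {"delta_pos":[0.107,0.296,0],"turn":[0,0,0.5411],"fingers":1}
    - {"delta_pos":[0.126,0.349,0],"turn":[0,0,0.6366],"fingers":1}
    - {"delta_pos":[0.146,0.402,0],"turn":[0,0,0.7321],"fingers":1}
    - {"delta_pos":[0.165,0.454,0],"turn":[0,0,0.8321],"fingers":1}
    - {"delta_pos":[0.165,0.454,0],"turn":[0,0,0.8321],"fingers":1}
    - {"delta_pos":[0.165,0.454,0.02],"turn":[0,0,0.8321],"fingers":1}
    - {"delta_pos":[0.165,0.454,0.02],"turn":[0,0,0.8321],"fingers":1}

```text
clock: 10.02
position: [0.5431, 0.3895, 0.085]
ee_rot: [0.787, 0.617, -0.002, 0.001]
ft_force: [-0.5, 0.4, -1.7]
grip_width: 0.343
grasp_force: 40.3
```

```bash
python3 go.py 542.4 392.8 23.5 76.3; python3 - <<'E'
from held import *
o,c,Q=wpts(); cv2.imwrite("pics/w3.png",c["color"][:,:,::-1])
m=(abs(Q[...,2]+.011)<.006)&(abs(Q[...,0])<.08)&(abs(Q[...,1])<.0145)
box(Q[m][:,:2],"bar in tool"); 
H,S,V=cv2.split(cv2.cvtColor(c["color"],cv2.COLOR_RGB2HSV)); pz=o["position"][2]
m=(abs(Q[...,2]-(pz-.009))<.008)&(H>15)&(H<35)&(S>130)&(V>90)&(abs(Q[...,0])<.09)&(abs(Q[...,1])<.09)
box(Q[m][:,:2],"nest")
E
```

```text
t 10.025 p [543.1 389.5  85. ] yaw 76.23 w 0.34293103927893853 gf 40.27899205684662 j7 -1.1900593530228858
d [0.0033, -0.0014, 0.0615] turn [-0.001, 0.005, -0.001]
bar in tool 11806 [2.8 0. ] size [29.  86.1] ang 90.0 mean [ 7.7 -0.1]
nest 1291 [18.6 -1.1] size [50.9 78.3] ang 89.8 mean [45.8 -4.6]
```

View pics/w3.png

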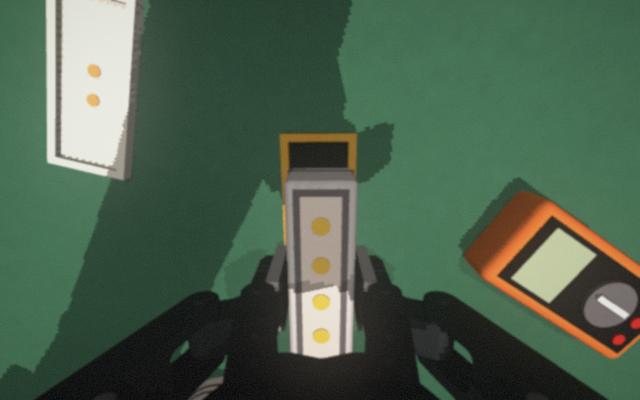

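The bar is above the yellow bar nest (rim top at (318,135)), parallel to it and about 2 mm short along x. I'll lower it with that correction.

Call:
move_arm:
  plan:
    - {"delta_pos":[0.002,-0.001,0.03],"turn":[0,0,0],"fingers":1}
    - {"delta_pos":[0.0025,-0.001,0.05],"turn":[0,0,0],"fingers":1}
    - {"delta_pos":[0.0025,-0.001,0.061],"turn":[0,0,0],"fingers":1}
    - {"delta_pos":[0.0025,-0.001,0.061],"turn":[0,0,0],"fingers":1}
    - {"delta_pos":[0.0025,-0.001,0.061],"turn":[0,0,0],"fingers":1}

```text
clock: 10.7
position: [0.5435, 0.3953, 0.0279]
ee_rot: [0.786, 0.618, 0.001, 0.0]
ft_force: [0.2, 0.0, -0.9]
grip_width: 0.339
grasp_force: 40.4
```

Call:
move_arm:
  plan:
    - {"delta_pos":[-0.003,-0.0005,0],"turn":[0,0,0],"fingers":1}
    - {"delta_pos":[-0.003,-0.0005,0.004],"turn":[0,0,0],"fingers":1}
    - {"delta_pos":[-0.003,-0.0005,0.004],"turn":[0,0,0],"fingers":1}
    - {"delta_pos":[-0.003,-0.0005,0.004],"turn":[0,0,0],"fingers":1}

```text
clock: 11.2
position: [0.5424, 0.3921, 0.0239]
ee_rot: [0.786, 0.618, 0.001, 0.001]
ft_force: [-0.8, -2.7, 5.7]
grip_width: 0.341
grasp_force: 41.4
```

Call:
move_arm:
  plan:
    - {"delta_pos":[0,0,0],"turn":[0,0,0],"fingers":0}
    - {"delta_pos":[0,0,0],"turn":[0,0,0],"fingers":0}
    - {"delta_pos":[0,0,0],"turn":[0,0,0],"fingers":0}
    - {"delta_pos":[0,0,0],"turn":[0,0,0],"fingers":0}
    - {"delta_pos":[0,0,-0.025],"turn":[0,0,0],"fingers":0}
    - {"delta_pos":[0,0,-0.085],"turn":[0,0,0],"fingers":0}
    - {"delta_pos":[0,0,-0.085],"turn":[0,0,0],"fingers":0}
    - {"delta_pos":[0,0,-0.085],"turn":[0,0,0],"fingers":0}

```text
clock: 12.2
position: [0.5419, 0.392, 0.1078]
ee_rot: [0.786, 0.618, 0.0, 0.001]
ft_force: [-0.4, -0.7, -1.2]
grip_width: 0.998
grasp_force: 0.0
```

```bash
python3 go.py 417.9 234 108 76.3; python3 - <<'E'
from held import *
o,c,Q=wpts(); pz=o["position"][2]; cv2.imwrite("pics/w4.png",c["color"][:,:,::-1])
m=(abs(Q[...,2]-(pz-.034))<.005)&(abs(Q[...,0])<.08)&(abs(Q[...,1])<.035)
m=cv2.morphologyEx(m.astype(np.uint8),cv2.MORPH_OPEN,np.ones((5,5)))>0
box(Q[m][:,:2],"bar"); print(pz-np.median(Q[...,2][m]))
E
```

```text
t 12.2 p [541.9 392.  107.8] yaw 76.3 w 0.998358223295159 gf 0.0 j7 -1.1840714927555354
d [-0.1829, -0.083, -0.0002] turn [0.001, 0.001, 0.0]
bar 5292 [-0.2  0.5] size [30.  91.9] ang 89.9 mean [3.2 0.4]
0.03422330869228048
```

View pics/w4.png

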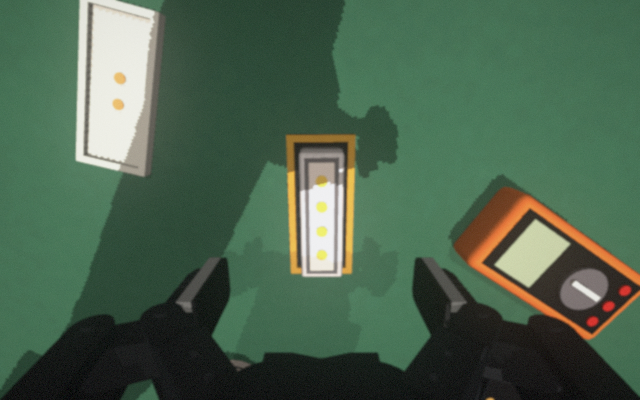

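The bar lies in its nest (centre at (321,210)) with its top at 34 mm, which means it is seated. Next is the big round lamp.

Call:
move_arm:
  plan:
    - {"delta_pos":[-0.055,-0.025,0],"turn":[0,0,0],"fingers":0}
    - {"delta_pos":[-0.11,-0.05,0],"turn":[0,0,0],"fingers":0}
    - {"delta_pos":[-0.16,-0.0726,0],"turn":[0,0,0],"fingers":0}
    - {"delta_pos":[-0.183,-0.083,0],"turn":[0,0,0],"fingers":0}
    - {"delta_pos":[-0.183,-0.083,0],"turn":[0,0,0],"fingers":0}
    - {"delta_pos":[-0.183,-0.083,0],"turn":[0,0,0],"fingers":0}
    - {"delta_pos":[-0.183,-0.083,0],"turn":[0,0,0],"fingers":0}

```text
clock: 13.12
position: [0.418, 0.2349, 0.1077]
ee_rot: [0.786, 0.618, 0.0, 0.0]
ft_force: [-0.1, 0.4, -0.6]
grip_width: 1.002
grasp_force: 0.0
```

```bash
python3 go.py 417.9 234 16 76.3; python3 - <<'E'
from held import *
o,c,Q=wpts(); pz=o["position"][2]
m=(abs(Q[...,2]-(pz-.03))<.005)&(abs(Q[...,0])<.08)&(abs(Q[...,1])<.038)
m=cv2.morphologyEx(m.astype(np.uint8),cv2.MORPH_OPEN,np.ones((5,5)))>0
box(Q[m][:,:2],"lamp in tool")
E
```

```text
t 13.125 p [418.  234.9 107.7] yaw 76.36 w 1.0016692936279432 gf 0.0 j7 -0.9846836882789891
d [-0.001, 0.0001, 0.0917] turn [0.0, -0.0, 0.001]
lamp in tool 5900 [-1.6 -1. ] size [62.9 62.8] ang 81.2 mean [-0.1 -0.9]
```

Call:
move_arm:
  plan:
    - {"delta_pos":[-0.001,-0.0005,0.05],"turn":[0,0,0],"fingers":0}
    - {"delta_pos":[-0.001,-0.0005,0.08],"turn":[0,0,0],"fingers":0}
    - {"delta_pos":[-0.001,-0.0005,0.091],"turn":[0,0,0],"fingers":0}
    - {"delta_pos":[-0.001,-0.0005,0.091],"turn":[0,0,0],"fingers":0}
    - {"delta_pos":[-0.001,-0.0005,0.091],"turn":[0,0,0],"fingers":1}
    - {"delta_pos":[-0.001,-0.0005,0.091],"turn":[0,0,0],"fingers":1}
    - {"delta_pos":[-0.001,-0.0005,0.091],"turn":[0,0,0],"fingers":1}
    - {"delta_pos":[-0.001,-0.0005,0.091],"turn":[0,0,0],"fingers":1}
    - {"delta_pos":[-0.001,-0.0005,0.091],"turn":[0,0,0],"fingers":1}
  force: 45

```text
clock: 14.3
position: [0.4181, 0.2337, 0.0185]
ee_rot: [0.786, 0.618, 0.001, 0.001]
ft_force: [-0.9, -0.8, 6.7]
grip_width: 0.73
grasp_force: 47.7
```

```bash
python3 go.py 555 -359.6 117 76.3
```

```text
t 14.3 p [418.1 233.7  18.5] yaw 76.3 w 0.7299314004712301 gf 47.714656591415405 j7 -1.0968972257138598
d [-0.544, 0.2738, -0.098] turn [0.003, -0.001, 0.0]
```

Call:
move_arm:
  plan:
    - {"delta_pos":[0,0,-0.05],"turn":[0,0,0],"fingers":1}
    - {"delta_pos":[0,0,-0.098],"turn":[0,0,0],"fingers":1}
    - {"delta_pos":[-0.03,0.015,-0.098],"turn":[0,0,0],"fingers":1}
    - {"delta_pos":[-0.08,0.04,-0.098],"turn":[0,0,0],"fingers":1}
    - {"delta_pos":[-0.13,0.065,-0.098],"turn":[0,0,0],"fingers":1}
    - {"delta_pos":[-0.18,0.09,-0.098],"turn":[0,0,0],"fingers":1}
    - {"delta_pos":[-0.23,0.116,-0.098],"turn":[0,0,0],"fingers":1}
    - {"delta_pos":[-0.28,0.141,-0.098],"turn":[0,0,0],"fingers":1}
    - {"delta_pos":[-0.33,0.166,-0.098],"turn":[0,0,0],"fingers":1}
    - {"delta_pos":[-0.38,0.191,-0.098],"turn":[0,0,0],"fingers":1}
    - {"delta_pos":[-0.43,0.216,-0.098],"turn":[0,0,0],"fingers":1}
    - {"delta_pos":[-0.45,0.226,-0.098],"turn":[0,0,0],"fingers":1}

```text
clock: 15.8
position: [0.53, -0.2615, 0.116]
ee_rot: [0.788, 0.616, -0.0, 0.001]
ft_force: [0.7, 0.6, -1.6]
grip_width: 0.729
grasp_force: 51.3
```

Call:
move_arm:
  plan:
    - {"delta_pos":[-0.03,0.0155,0],"turn":[0,0,0],"fingers":1}
    - {"delta_pos":[-0.07,0.036,0],"turn":[0,0,0],"fingers":1}
    - {"delta_pos":[-0.094,0.048,0.01],"turn":[0,0,0],"fingers":1}
    - {"delta_pos":[-0.094,0.048,0.03],"turn":[0,0,0],"fingers":1}
    - {"delta_pos":[-0.094,0.048,0.03],"turn":[0,0,0],"fingers":1}
    - {"delta_pos":[-0.094,0.048,0.03],"turn":[0,0,0],"fingers":1}
    - {"delta_pos":[-0.094,0.048,0.03],"turn":[0,0,0],"fingers":1}

```text
clock: 16.68
position: [0.5552, -0.3595, 0.0866]
ee_rot: [0.786, 0.618, 0.0, 0.001]
ft_force: [0.5, 0.1, -2.1]
grip_width: 0.731
grasp_force: 51.4
```

```bash
python3 go.py 555 -359.6 22.5 76.3; python3 held.py -11.5
```

```text
t 16.675 p [ 555.2 -359.5   86.6] yaw 76.37 w 0.7307287351917326 gf 51.35122060775757 j7 0.1297020370451104
d [-0.0001, -0.0003, 0.0641] turn [0.002, 0.001, 0.001]
topz -0.0117
lamp 10838 [-0.6  0.1] size [62.9 61.4] ang 3.7 mean [0.9 0.1]
nest 1477 [15.5  1.8] size [49.1 82.6] ang 2.2 mean [22.3  1.2]
```

Call:
move_arm:
  plan:
    - {"delta_pos":[-0.001,0.001,0.035],"turn":[0,0,0],"fingers":1}
    - {"delta_pos":[-0.001,0.001,0.052],"turn":[0,0,0],"fingers":1}
    - {"delta_pos":[-0.001,0.001,0.062],"turn":[0,0,0],"fingers":1}
    - {"delta_pos":[-0.001,0.001,0.064],"turn":[0,0,0],"fingers":1}
    - {"delta_pos":[-0.001,0.001,0.064],"turn":[0,0,0],"fingers":1}

```text
clock: 17.35
position: [0.5558, -0.3616, 0.0225]
ee_rot: [0.786, 0.618, 0.0, 0.001]
ft_force: [-1.9, 0.7, 2.0]
grip_width: 0.729
grasp_force: 52.3
```

Call:
move_arm:
  plan:
    - {"delta_pos":[0,0,0],"turn":[0,0,0],"fingers":0}
    - {"delta_pos":[0,0,0],"turn":[0,0,0],"fingers":0}
    - {"delta_pos":[0,0,0],"turn":[0,0,0],"fingers":0}
    - {"delta_pos":[0,0,0],"turn":[0,0,0],"fingers":0}
    - {"delta_pos":[0,0,-0.025],"turn":[0,0,0],"fingers":0}
    - {"delta_pos":[0,0,-0.085],"turn":[0,0,0],"fingers":0}
    - {"delta_pos":[0,0,-0.095],"turn":[0,0,0],"fingers":0}
    - {"delta_pos":[0,0,-0.095],"turn":[0,0,0],"fingers":0}

```text
clock: 18.35
position: [0.5556, -0.3616, 0.1172]
ee_rot: [0.786, 0.618, 0.0, 0.001]
ft_force: [-0.7, 0.6, -0.2]
grip_width: 1.004
grasp_force: 0.0
```

```bash
python3 go.py 438.1 90.9 115 74.9; python3 - <<'E'
from held import *
o,c,Q=wpts(); pz=o["position"][2]; cv2.imwrite("pics/w5.png",c["color"][:,:,::-1])
m=(abs(Q[...,2]-(pz-.034))<.005)&(abs(Q[...,0])<.08)&(abs(Q[...,1])<.038)
m=cv2.morphologyEx(m.astype(np.uint8),cv2.MORPH_OPEN,np.ones((5,5)))>0
box(Q[m][:,:2],"lamp"); print(pz-np.median(Q[...,2][m]))
H,S,V=cv2.split(cv2.cvtColor(c["color"],cv2.COLOR_RGB2HSV))
m=(abs(Q[...,2]-(pz-.009))<.006)&(H>15)&(H<35)&(S>130)&(V>90)&(abs(Q[...,0])<.09)&(abs(Q[...,1])<.09)
box(Q[m][:,:2],"nest")
E
```

```text
t 18.35 p [ 555.6 -361.6  117.2] yaw 76.3 w 1.0038160204550142 gf 0.0 j7 0.13892723592900608
d [0.4118, -0.2214, 0.0012] turn [0.002, 0.001, 0.024]
lamp 5673 [-0.2  0.5] size [63.3 62.6] ang 1.6 mean [1.3 0.2]
0.03427676763742901
nest 1204 [10.2 -0.4] size [83.1 63.7] ang 87.0 mean [19.5 -1.5]
```

View pics/w5.png

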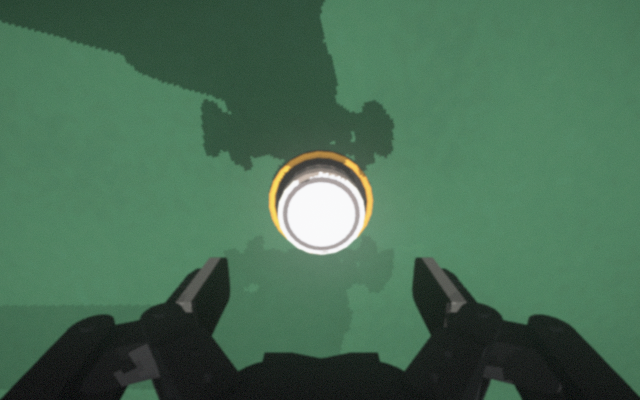

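The big lamp is seated in its nest at (321,212), with its top at 34 mm. The square lamp is last.

Converted, 0.024 rad is 0.0153.

Call:
move_arm:
  plan:
    - {"delta_pos":[0.05,-0.027,0],"turn":[0,0,0.0153],"fingers":0}
    - {"delta_pos":[0.1,-0.054,0],"turn":[0,0,0.0153],"fingers":0}
    - {"delta_pos":[0.15,-0.08,0],"turn":[0,0,0.0153],"fingers":0}
    - {"delta_pos":[0.2,-0.107,0],"turn":[0,0,0.0153],"fingers":0}
    - {"delta_pos":[0.25,-0.134,0],"turn":[0,0,0.0153],"fingers":0}
    - {"delta_pos":[0.3,-0.161,0],"turn":[0,0,0.0153],"fingers":0}
    - {"delta_pos":[0.35,-0.188,0],"turn":[0,0,0.0153],"fingers":0}
    - {"delta_pos":[0.39,-0.21,0],"turn":[0,0,0.0153],"fingers":0}
    - {"delta_pos":[0.412,-0.2215,0],"turn":[0,0,0.0153],"fingers":0}
    - {"delta_pos":[0.412,-0.2215,0],"turn":[0,0,0.0153],"fingers":0}
    - {"delta_pos":[0.412,-0.2215,0],"turn":[0,0,0.0153],"fingers":0}
    - {"delta_pos":[0.412,-0.2215,0],"turn":[0,0,0.0153],"fingers":0}

```text
clock: 19.9
position: [0.4377, 0.0902, 0.1156]
ee_rot: [0.794, 0.608, -0.0, 0.0]
ft_force: [-0.6, -0.1, 0.9]
grip_width: 1.0
grasp_force: 0.0
```

```bash
python3 go.py 438.1 90.9 18 74.9; python3 - <<'E'
from held import *
o,c,Q=wpts(); pz=o["position"][2]
m=(abs(Q[...,2]-(pz-.03))<.005)&(abs(Q[...,0])<.08)&(abs(Q[...,1])<.038)
m=cv2.morphologyEx(m.astype(np.uint8),cv2.MORPH_OPEN,np.ones((5,5)))>0
box(Q[m][:,:2],"lamp in tool")
E
```

```text
t 19.9 p [437.7  90.2 115.6] yaw 74.83 w 0.9995640794577505 gf 0.0 j7 -0.6338594467430722
d [0.0009, 0.0002, 0.0976] turn [0.0, 0.001, -0.001]
lamp in tool 5064 [-1.3  0.1] size [54.1 54. ] ang 89.8 mean [0.3 0.1]
```

Call:
move_arm:
  plan:
    - {"delta_pos":[0,0,0.05],"turn":[0,0,0],"fingers":0}
    - {"delta_pos":[0,0,0.085],"turn":[0,0,0],"fingers":0}
    - {"delta_pos":[0,0,0.098],"turn":[0,0,0],"fingers":0}
    - {"delta_pos":[0,0,0.098],"turn":[0,0,0],"fingers":0}
    - {"delta_pos":[0,0,0.098],"turn":[0,0,0],"fingers":1}
    - {"delta_pos":[0,0,0.098],"turn":[0,0,0],"fingers":1}
    - {"delta_pos":[0,0,0.098],"turn":[0,0,0],"fingers":1}
    - {"delta_pos":[0,0,0.098],"turn":[0,0,0],"fingers":1}
    - {"delta_pos":[0,0,0.098],"turn":[0,0,0],"fingers":1}
    - {"delta_pos":[0,0,0.098],"turn":[0,0,0],"fingers":1}

```text
clock: 21.2
position: [0.4388, 0.0913, 0.0194]
ee_rot: [0.794, 0.608, 0.001, 0.001]
ft_force: [-0.7, -0.3, 7.7]
grip_width: 0.618
grasp_force: 46.9
```

```bash
python3 go.py 662.2 157.7 108 58.6
```

```text
t 21.2 p [438.8  91.3  19.4] yaw 74.92 w 0.6182086147143807 gf 46.86571955680847 j7 -0.762621557530751
d [0.1222, 0.1987, -0.088] turn [0.003, -0.0, 0.285]
```

Converted, 0.285 rad is 0.1814.

Call:
move_arm:
  plan:
    - {"delta_pos":[0,0,-0.05],"turn":[0,0,0],"fingers":1}
    - {"delta_pos":[0,0,-0.088],"turn":[0,0,0],"fingers":1}
    - {"delta_pos":[0.025,0.04,-0.088],"turn":[0,0,0.0637],"fingers":1}
    - {"delta_pos":[0.05,0.08,-0.088],"turn":[0,0,0.1273],"fingers":1}
    - {"delta_pos":[0.075,0.122,-0.088],"turn":[0,0,0.1814],"fingers":1}
    - {"delta_pos":[0.1,0.162,-0.088],"turn":[0,0,0.1814],"fingers":1}
    - {"delta_pos":[0.122,0.199,-0.088],"turn":[0,0,0.1814],"fingers":1}
    - {"delta_pos":[0.122,0.199,-0.065],"turn":[0,0,0.1814],"fingers":1}
    - {"delta_pos":[0.122,0.199,-0.065],"turn":[0,0,0.1814],"fingers":1}
    - {"delta_pos":[0.122,0.199,-0.065],"turn":[0,0,0.1814],"fingers":1}
    - {"delta_pos":[0.122,0.199,-0.065],"turn":[0,0,0.1814],"fingers":1}

```text
clock: 22.58
position: [0.6619, 0.1573, 0.0846]
ee_rot: [0.872, 0.489, 0.001, 0.001]
ft_force: [0.3, 0.1, -1.0]
grip_width: 0.621
grasp_force: 49.0
```

```bash
python3 go.py 662.2 157.7 23.4 58.6; python3 held.py -10.6
```

```text
t 22.575 p [661.9 157.3  84.6] yaw 58.59 w 0.621331201292175 gf 49.007830023765564 j7 -1.0754897026392347
d [0.0005, -0.0001, 0.0612] turn [0.002, -0.001, -0.0]
topz -0.0108
lamp 10094 [-2.2  0.8] size [53.8 54. ] ang 0.8 mean [0. 1.]
nest 1670 [20.3  0.5] size [31.4 74. ] ang 0.1 mean [27.9  0.5]
```

Call:
move_arm:
  plan:
    - {"delta_pos":[0.001,0,0.035],"turn":[0,0,0],"fingers":1}
    - {"delta_pos":[0.001,0,0.05],"turn":[0,0,0],"fingers":1}
    - {"delta_pos":[0.001,0,0.059],"turn":[0,0,0],"fingers":1}
    - {"delta_pos":[0.001,0,0.061],"turn":[0,0,0],"fingers":1}
    - {"delta_pos":[0.001,0,0.061],"turn":[0,0,0],"fingers":1}

```text
clock: 23.25
position: [0.6626, 0.1585, 0.0235]
ee_rot: [0.872, 0.489, 0.001, 0.001]
ft_force: [-2.4, -1.1, 4.2]
grip_width: 0.621
grasp_force: 50.0
```

Call:
move_arm:
  plan:
    - {"delta_pos":[0,0,0],"turn":[0,0,0],"fingers":0}
    - {"delta_pos":[0,0,0],"turn":[0,0,0],"fingers":0}
    - {"delta_pos":[0,0,0],"turn":[0,0,0],"fingers":0}
    - {"delta_pos":[0,0,0],"turn":[0,0,0],"fingers":0}
    - {"delta_pos":[0,0,-0.025],"turn":[0,0,0],"fingers":0}
    - {"delta_pos":[0,0,-0.085],"turn":[0,0,0],"fingers":0}
    - {"delta_pos":[0,0,-0.12],"turn":[0,0,0],"fingers":0}
    - {"delta_pos":[-0.04,-0.05,-0.18],"turn":[0,0,0],"fingers":0}
    - {"delta_pos":[-0.08,-0.1,-0.18],"turn":[0,0,0],"fingers":0}
    - {"delta_pos":[-0.12,-0.15,-0.18],"turn":[0,0,0],"fingers":0}
    - {"delta_pos":[-0.16,-0.2,-0.18],"turn":[0,0,0],"fingers":0}
    - {"delta_pos":[-0.16,-0.2,-0.18],"turn":[0,0,0],"fingers":0}

```text
clock: 24.75
position: [0.4054, 0.1253, 0.2019]
ee_rot: [0.872, 0.489, -0.0, 0.002]
ft_force: [1.2, 1.0, 0.2]
grip_width: 1.001
grasp_force: 0.0
```

```bash
python3 - <<'E'
from meas import *
c=camera("top"); up=pts(c)[...,2]
cv2.imwrite("pics/top1.png",c["color"][:,:,::-1])
for n,u,v in(("bar",192,208),("square",282,167),("small",397,181),("big",472,211)):
    b=blob(c,(up>.024)&(up<.06),u,v,.034); print("lamp",n,b,up[v,u])
E
```

```text
lamp bar (array([542.8, 391.9]), (94.4, 29.7), 76.3) 0.03637618865161908
lamp square (array([660.9, 157.1]), (54.6, 54.6), 58.8) 0.034629209213400944
lamp small (array([ 629. , -155.2]), (43.8, 41.0), -43.9) 0.03409857283698552
lamp big (array([ 555.7, -357.4]), (63.7, 63.4), 89.1) 0.03152437551393613
```

View pics/top1.png

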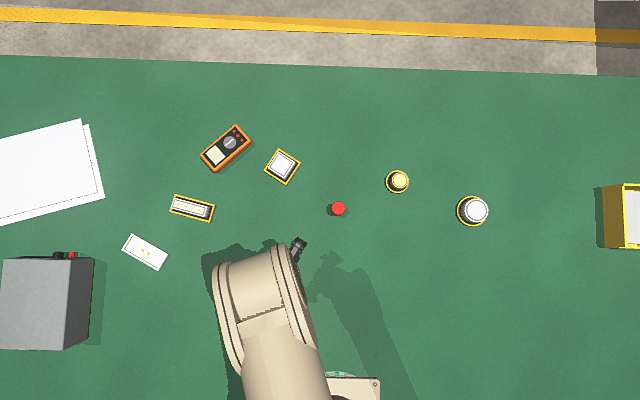

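All four lamps are in their nests: bar (192,208), square (282,167), small (397,181) and big (473,211). Centres are within 3 mm, tops are at about 34 mm, and the jar and meter have not moved.

```bash
python3 -c "
from workcell import hand_in; print(hand_in())"
```

```text
the job is handed in; nothing more can be done
None
```

I handed the job in at about 25 s on the robot's clock: all four lamps were in their own nests with centres within about 3 mm by camera, and the jar and meter were left in place; `hand_in()` returned no verdict.

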